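Set out the stamping bar

ROBOT

A 7-joint arm with a two-finger parallel gripper is mounted at the origin on a cart in front of the work surface, level with it; the furniture and walls round the work are solid. World frame = base frame: x ahead of the robot, y to its left, z up, the work surface at z = 0. Lengths are in mm, angles in rad, forces in N, time in s.
With the tool pointing down it reaches from about 350 to 900 mm from the base axis. Payload 8.1 kg.
Tool frame: the origin (TCP) lies midway between the tips of the shut fingers; the grasp point (between the pads) lies 19 mm behind it; z points along the fingers, y is the line along which they close (so a half turn about z gives the same grasp; the last joint's range is limited). The gripper opens to 92 mm and grips with 3 to 60 N. Pads are 19 mm wide; open, the fingers measure 130 mm over their backs; the gripper's body (75 mm by 190 mm) begins 47 mm behind the grasp point.
Start: joints at [-1.439, 0.434, 0.025, 1.573, -0.012, 1.134, -0.075], TCP at [145.432, 607.858, 226.742] pointing down, gripper open.
Joint ranges: [-2.62, 2.62], [-0.44, 2.09], [-1.27, 1.32], [0.08, 2.57], [-1.32, 4.46], [0.12, 2], [-2.74, 2.74]. Speed limits (rad/s): [2.22, 2.22, 3.01, 3.01, 3.14, 3.14, 3.14].

INTERFACE

Orientations are given as a rotation vector (axis times angle).
In Python, from workcell import bot, eyes, order, finder gives the robot as it stands. The module is installed in compiled form; this text tells all that it offers.
- The arm moves only by the shell command python3 -m inch 'ROWS' [OPENING]. ROWS is JSON, a list of rows, each an object of numbers: "dx", "dy", "dz": the shift along the world's x, y, z in cm; "wx", "wy", "wz": the turn, a rotation vector about the world's x, y, z in rad. In form: [{"dx": .., "dy": .., "dz": .., "wx": .., "wy": .., "wz": ..}, ...]. A call has 1 to 20 rows; each row shifts and turns the commanded pose from where the row before left it; what a row does not reach is not made up. A row lasts 1/8 s, in which the tool goes at most 62.5 mm and 10.7 degrees, less where a joint would pass 70% of its speed; a pose out of reach is approached as far as the arm can. A call is refused whole if a number of a shift passes 6.25 or a number of a turn 0.188, either way. A call with a gripper value outside its range is refused whole. OPENING is the closure, from -1 (fully open) to 1 (shut), set as the call begins (- or left out, the last holds). The fingers move at their own pace and stop on an object; the grip force is fixed at half the most. Time passes only in rows, so rows that do not move let the fingers close. It gives the time, the measured TCP pose, the force, the opening and the grip force at its end, in the units of the state.
- bot.observe(): the state, without advancing time (a new reading comes with each control period).
- eyes.capture(name): name is "scene" or "side" or "wrist"; returns a dict with "img" (480x640x3 uint8, red, green, blue), "z_map" (480x640 float32, mm along the optical axis (not along the pixel's ray), 0 where there is no reading), "fovy" (degrees; the focal length in pixels is half the picture's height over the tangent of half this angle, whatever the lens; pixels are square), "cx", "cy" (the principal point, pixels), "distortion" ([k1, k2, p1, p2, k3] as OpenCV has them; the pictures are not rectified), "extrinsics" (4x4, takes a point from world to camera coordinates). Camera axes: x right, y down, z forward; pixel columns grow to the right and rows downward; lengths in mm; the calibration is good to about 2 mm. A picture is of the moment at which its call begins.
- order.sign_off(): hands the job in; it is judged then, once.
Trained networks look in a picture, given as the dict that the camera call returned (one of the last four; its "shot" number tells which), for a name from the list of things; names that differ only in an ending like _2 or _b are one class to them, and where a whole thing is asked for, a point or a joint stands for the part that bears it (a point fixed in the world has none). Each returns a list of dicts, best first, with "conf" (0 to 1); they miss things now and then, are a little off and sometimes report something else, mostly with a low value. They report only what shows in the picture. A call takes as long as a camera call.
- finder.trace(picture, query): "region" (480x640 bool, what is visible of it) and "bbox" ([left, top, right, bottom] in pixels, round what is visible of it).
The state is a dict: "t": time; "joint_pos": joint angles; "qvel": joint speeds; "joint_torque": joint torques, N m; "tcp_pos": TCP position; "eef_rot": TCP orientation; "wrist_force": force on the tool from outside, world axes, zero at the start; "ft_torque": the same for the moment, N m; "gripper_width": finger opening in mm; "grip_force": force on a finger pad.
Only numpy, scipy, OpenCV 4.12 (cv2) and the standard library are available. Lean on these libraries where they do the work, as an engineer would, in place of code of your own. Each camera call takes 0.05 s, during which the arm holds its last target. There are 200 camera calls.

TASK

Customers at this shop stamp their own paper bags, and the four hand stamps are still in their storage rack, in no particular order. Move them to the wooden stamping bar: stand each stamp upright in the empty pocket directly in front of the ink pad whose lid has the colour of its handle, so that no stamp goes onto the wrong ink, and let go of them all.

Things in the scene. Friction and masses are not known exactly. Their poses are not given: they have to be found in the camera images.
- stamp_red: loose hand stamp, red handle, about 35 g. Wooden block 24 x 36 x 14 mm (x, y, z), rubber face down; upright round handle on its centre, tapering from 20 mm across (52 mm up) to about 11 mm low down; 66 mm tall. Origin: centre of the underside, z up. Half turns about z are alike. It starts upright in any one of the storage rack's pockets. Lift it by the handle
- stamp_navy: loose hand stamp, very dark navy blue handle, about 35 g. Wooden block 24 x 36 x 14 mm (x, y, z), rubber face down; upright round handle on its centre, tapering from 20 mm across (52 mm up) to about 11 mm low down; 66 mm tall. Origin: centre of the underside, z up. Half turns about z are alike. It starts upright in any one of the storage rack's pockets. Lift it by the handle
- stamp_green: loose hand stamp, mid green handle, about 35 g. Wooden block 24 x 36 x 14 mm (x, y, z), rubber face down; upright round handle on its centre, tapering from 20 mm across (52 mm up) to about 11 mm low down; 66 mm tall. Origin: centre of the underside, z up. Half turns about z are alike. It starts upright in any one of the storage rack's pockets. Lift it by the handle
- stamp_yellow: loose hand stamp, yellow handle, about 35 g. Wooden block 24 x 36 x 14 mm (x, y, z), rubber face down; upright round handle on its centre, tapering from 20 mm across (52 mm up) to about 11 mm low down; 66 mm tall. Origin: centre of the underside, z up. Half turns about z are alike. It starts upright in any one of the storage rack's pockets. Lift it by the handle
- pad_red: closed ink pad tin, red lid with a cream label, 96 x 65 x 14 mm (x, y, z), fixed in any one bay of the stamping bar. Origin: centre of underside, 10 mm above table; x away from the robot. Its stamp pocket is on the robot's side: centre at (-85, 0) mm, floor at z = 0 of this frame, 42 x 54 mm (x, y), rim 12 mm higher, bevelled. A stamp stands in it with its 36 mm side along y
- pad_navy: closed ink pad tin, very dark navy blue lid with a cream label, 96 x 65 x 14 mm (x, y, z), fixed in any one bay of the stamping bar. Origin: centre of underside, 10 mm above table; x away from the robot. Its stamp pocket is on the robot's side: centre at (-85, 0) mm, floor at z = 0 of this frame, 42 x 54 mm (x, y), rim 12 mm higher, bevelled. A stamp stands in it with its 36 mm side along y
- pad_green: closed ink pad tin, mid green lid with a cream label, 96 x 65 x 14 mm (x, y, z), fixed in any one bay of the stamping bar. Origin: centre of underside, 10 mm above table; x away from the robot. Its stamp pocket is on the robot's side: centre at (-85, 0) mm, floor at z = 0 of this frame, 42 x 54 mm (x, y), rim 12 mm higher, bevelled. A stamp stands in it with its 36 mm side along y
- pad_yellow: closed ink pad tin, yellow lid with a cream label, 96 x 65 x 14 mm (x, y, z), fixed in any one bay of the stamping bar. Origin: centre of underside, 10 mm above table; x away from the robot. Its stamp pocket is on the robot's side: centre at (-85, 0) mm, floor at z = 0 of this frame, 42 x 54 mm (x, y), rim 12 mm higher, bevelled. A stamp stands in it with its 36 mm side along y
- stamping_bar: fixed brown wooden stand, 170 x 310 mm (x, y), left of the middle: ink pads in four bays at the back (+x), four empty pockets with grey felt floors, 76 mm apart along y at x = -55 mm, in its 22 mm high front part. Origin: centre of the underside, on the table; x away from the robot at yaw 0
- storage_rack: fixed low block of pale wood with brass ends, 58 x 234 x 18 mm (x, y, z), on the right (a 105 mm tall red pencil sharpener stands near the way from here to the bar): four pockets in a row along y, 56 mm apart, 30 x 42 mm, 8 mm deep (floors 10 mm above the table), where the stamps start, 36 mm sides along y. Origin: centre of the underside

How it is judged:
By the outcome, as a careful person would: the job done as asked, in the order asked, and still so for the second after the job is handed in, with the robot touching nothing.
It also fails if it takes over 112 s, if anything falls off the work surface, if the arm or the gripper's body presses on something with over 40 N, if the wrist force passes 120 N, or if a joint passes its speed limit or range.

## Working session

There is one attempt and no reset: what is moved stays moved. The work goes in short steps, Python scripts to look and compute and a shell command to move; the robot and the scene stay as the last step left them, time stands still between calls to the robot, and variables do not carry over. Pictures are saved under pics/ and viewed, at most 14 in all, crops included, and the job is handed in when it is done.

```bash
mkdir -p pics; cat > h.py <<'E'
from workcell import bot, eyes, order, finder
import numpy as np, cv2
def cap(n, f=None):
    c=eyes.capture(n)
    if f: cv2.imwrite('pics/'+f, c['img'][:,:,::-1])
    return c
def cloud(c, mask):
    """world points (N,3) of masked pixels"""
    v,u=np.nonzero(mask & (c['z_map']>0))
    f=240/np.tan(np.radians(c['fovy'])/2)
    K=np.array([[f,0,c['cx']],[0,f,c['cy']],[0,0,1.]])
    n=cv2.undistortPoints(np.stack([u,v],1).astype(float)[:,None],K,np.array(c['distortion'],float))[:,0]
    z=c['z_map'][v,u]
    P=np.c_[n*z[:,None],z]
    E=np.array(c['extrinsics'])
    return (P-E[:3,3])@E[:3,:3]
E
python3 - <<'E'
from h import *
np.set_printoptions(precision=1,suppress=True)
s=bot.observe(); print(s['t'],s['tcp_pos'],s['eef_rot'],s['gripper_width'])
c=cap('scene','scene1.png'); d=cap('side','side1.png')
for cam in (c,d):
  for n in ['stamp_red','stamp_navy','stamp_green','stamp_yellow','pad_red','pad_navy','pad_green','pad_yellow','stamping_bar','storage_rack']:
    r=finder.trace(cam,n)
    for x in r[:2]:
        P=cloud(cam,x['region'])
        if len(P)==0: print(n,'none');continue
        t=P[P[:,2]>np.percentile(P[:,2],95)-12]
        print(n,round(x['conf'],2),x['bbox'],len(P),'med',np.median(P,0),'top',t.mean(0),'min',np.percentile(P,2,axis=0),'max',np.percentile(P,98,axis=0))
E
```

```text
0.0 [145.4 607.3 225.9] [-0.4 -3.1  0. ] 91.86822162311411
stamp_red 0.9 [381.7, 281.7, 400.1, 313.2] 349 med [ 477.8 -196.    26.3] top [ 478.4 -195.5   70.6] min [ 469.7 -211.    16.3] max [ 493.4 -176.7   75.9]
stamp_navy 0.64 [433.7, 304.3, 455.9, 339.8] 409 med [ 477.7 -306.8   25.3] top [ 478.5 -306.4   70.5] min [ 469.7 -322.3   14.1] max [ 502.3 -288.5   75.7]
stamp_green 0.64 [411.1, 292.1, 430.0, 328.1] 434 med [ 479.8 -254.    25.7] top [ 480.9 -253.8   70.2] min [ 472.2 -270.2   -0.4] max [ 565.7 -212.3   75.4]
stamp_yellow 0.64 [357.9, 272.2, 378.3, 306.2] 319 med [ 477.2 -143.4   29.4] top [ 478.  -142.2   70.2] min [ 469.8 -157.8   15.5] max [ 490.2 -125.2   75.3]
pad_red 0.9 [236.7, 202.9, 275.0, 217.7] 462 med [611.7 292.   24.5] top [612.2 293.7  24.1] min [569.  263.1  17.5] max [659.4 330.3  27.3]
pad_navy 0.57 [251.8, 211.7, 295.2, 232.2] 594 med [597.5 219.9  24.5] top [598.3 221.2  23.7] min [553.3 188.3  16.1] max [651.6 261.2  27.3]
pad_green 0.92 [219.0, 190.6, 260.5, 210.4] 469 med [626.5 368.5  24.4] top [627.3 369.7  23.9] min [582.9 336.6  15.9] max [678
[... 1728 characters left out ...]
5.4] 347 med [603.7 217.4  24.1] top [603.2 218.6  23.8] min [556.3 188.1  17.8] max [650.9 254.2  26.8]
pad_green 0.52 [259.9, 191.0, 293.6, 205.3] 286 med [629.8 366.3  24.4] top [629.6 367.2  24. ] min [584.2 333.9  16.9] max [680.3 408.5  27. ]
pad_yellow 0.97 [281.5, 217.4, 319.7, 237.2] 460 med [585.8 139.8  23.8] top [587.3 141.4  23. ] min [541.2 111.1  13.6] max [637.7 179.   26.7]
stamping_bar 0.7 [239.2, 197.3, 323.5, 248.3] 1458 med [529.4 211.6  15. ] top [532.3 248.9  18.2] min [476.7 102.8   1.5] max [625.8 421.8  23.9]
storage_rack 0.58 [311.6, 277.6, 397.8, 345.9] 1427 med [ 463.6 -252.1   16.4] top [ 474.5 -245.2   15.8] min [ 454.6 -340.7   -0. ] max [ 511.5 -112.1   19.4]
```

View pics/scene1.png

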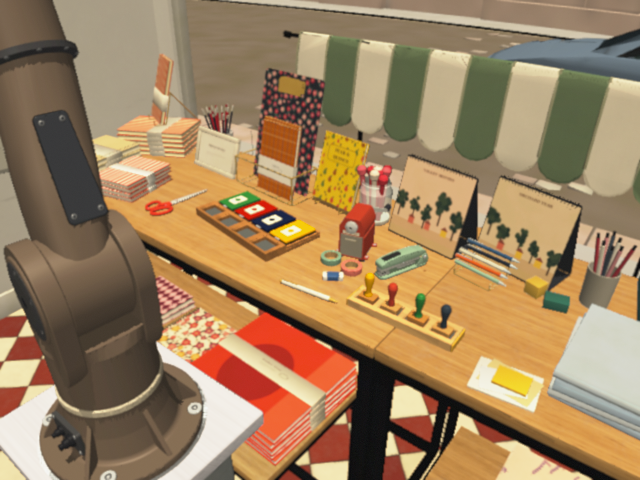

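View pics/side1.png

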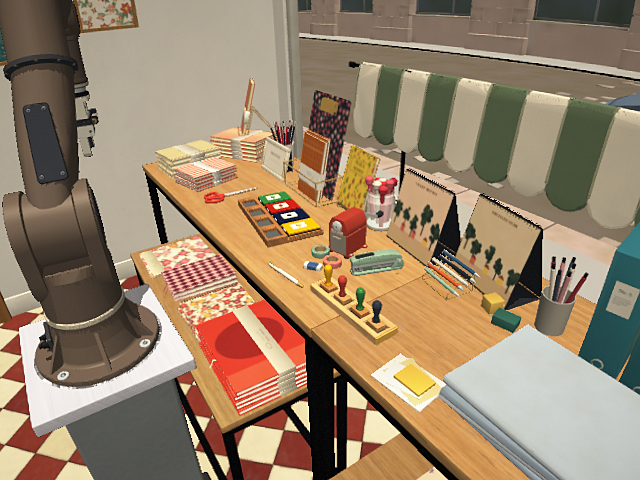

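The scene picture shows the rack with yellow, red, green and navy handles from left to right (368,285 / 392,293 / 419,305 / 445,315). The bar's pads are green, red, navy and yellow from far left to near right (238,200 → 293,232). The red sharpener is at about (357,230). The side picture agrees. Next I'll look at the bar with the wrist camera from above.

```bash
python3 -m inch '[{"dx":2.5,"dy":-2.9,"dz":0.8,"wz":-0.11},{"dx":2.5,"dy":-2.9,"dz":0.8,"wz":-0.11},{"dx":2.5,"dy":-2.9,"dz":0.8,"wz":-0.11},{"dx":2.5,"dy":-2.9,"dz":0.8,"wz":-0.11},{"dx":2.5,"dy":-2.9,"dz":0.8,"wz":-0.11},{"dx":2.5,"dy":-2.9,"dz":0.8,"wz":-0.11},{"dx":2.5,"dy":-2.9,"dz":0.8,"wz":-0.11},{"dx":2.5,"dy":-2.9,"dz":0.8,"wz":-0.11},{"dx":2.5,"dy":-2.9,"dz":0.8,"wz":-0.11},{"dx":2.5,"dy":-2.9,"dz":0.8,"wz":-0.11},{"dx":2.5,"dy":-2.9,"dz":0.8,"wz":-0.11},{"dx":2.5,"dy":-2.9,"dz":0.8,"wz":-0.11},{}]' -1
cat >> h.py <<'E'
from scipy.spatial.transform import Rotation as R
def tool():
    s=bot.observe(); M=R.from_rotvec(s['eef_rot']).as_matrix()
    print('t',round(s['t'],2),'tcp',np.round(s['tcp_pos'],1),'y-yaw deg',round(float(np.degrees(np.arctan2(M[1,1],M[0,1]))),2),'zaxis',np.round(M[:,2],3),'w',round(s['gripper_width'],1),'F',np.round(s['wrist_force'],1))
E
python3 - <<'E'
from h import *
np.set_printoptions(precision=1,suppress=True)
tool()
c=cap('wrist','w1.png')
for n in ['pad_red','pad_navy','pad_green','pad_yellow','stamping_bar']:
    for x in finder.trace(c,n)[:2]:
        P=cloud(c,x['region']); 
        if len(P)<9: continue
        print(n,round(x['conf'],2),np.array(x['bbox']),len(P),np.median(P,0),cv2.minAreaRect(P[:,:2].astype(np.float32)))
c=cap('scene'); 
m=np.zeros((480,640),bool); m[200:262,335:380]=True
P=cloud(c,m); P=P[(P[:,2]>60)&(P[:,0]<650)]
print('sharp',P.min(0),P.max(0),np.median(P,0))
E
```

```text
t 1.1 tcp [145.4 607.9 226.7] y-yaw deg 76.54 zaxis [ 0.  0. -1.] w 91.9 F [ 0.4 -0.3  0.5]
sharp [591.4 -44.5  60.1] [649.5  16.3 108.3] [607.8 -19.5  90.9]invalid input at $[0]: expected keys dx, dy, dz, wx, wy, wz
```

View pics/w1.png

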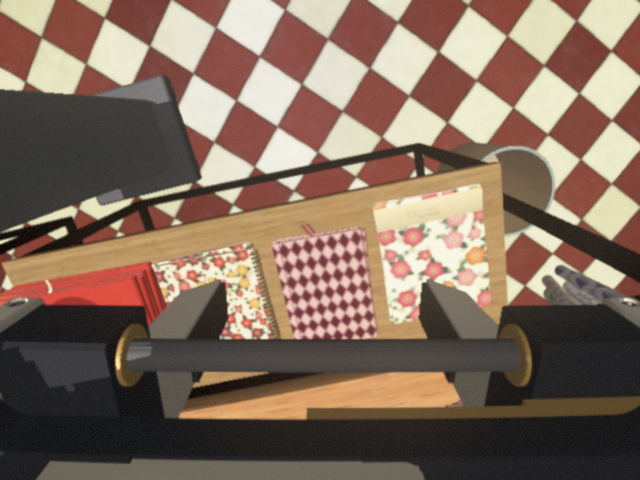

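The wrist picture shows only shelf and floor, with the camera on the tool's +x side. The move was refused because every key is required, so I'm sending it again in full.

```bash
python3 -m inch '[{"dx":2.5,"dy":-2.9,"dz":0.9,"wx":0,"wy":0,"wz":-0.109},{"dx":2.5,"dy":-2.9,"dz":0.9,"wx":0,"wy":0,"wz":-0.109},{"dx":2.5,"dy":-2.9,"dz":0.9,"wx":0,"wy":0,"wz":-0.109},{"dx":2.5,"dy":-2.9,"dz":0.9,"wx":0,"wy":0,"wz":-0.109},{"dx":2.5,"dy":-2.9,"dz":0.9,"wx":0,"wy":0,"wz":-0.109},{"dx":2.5,"dy":-2.9,"dz":0.9,"wx":0,"wy":0,"wz":-0.109},{"dx":2.5,"dy":-2.9,"dz":0.9,"wx":0,"wy":0,"wz":-0.109},{"dx":2.5,"dy":-2.9,"dz":0.9,"wx":0,"wy":0,"wz":-0.109},{"dx":2.5,"dy":-2.9,"dz":0.9,"wx":0,"wy":0,"wz":-0.109},{"dx":2.5,"dy":-2.9,"dz":0.9,"wx":0,"wy":0,"wz":-0.109},{"dx":2.5,"dy":-2.9,"dz":0.9,"wx":0,"wy":0,"wz":-0.109},{"dx":2.5,"dy":-2.9,"dz":0.9,"wx":0,"wy":0,"wz":-0.109},{"dx":2.5,"dy":-2.9,"dz":0.9,"wx":0,"wy":0,"wz":-0.109},{"dx":2.5,"dy":-2.9,"dz":0.9,"wx":0,"wy":0,"wz":-0.109},{"dx":0,"dy":0,"dz":0,"wx":0,"wy":0,"wz":0}]' -1
cat > bar.py <<'E'
from h import *
import sys
np.set_printoptions(precision=1,suppress=True)
tool()
c=cap('wrist',sys.argv[1])
for n in ['pad_red','pad_navy','pad_green','pad_yellow','stamping_bar']:
    for x in finder.trace(c,n)[:2]:
        P=cloud(c,x['region']); 
        if len(P)<9: continue
        P=P[P[:,2]>18] if 'pad' in n else P
        print(n,round(x['conf'],2),np.array(x['bbox']),len(P),np.median(P,0),cv2.minAreaRect(P[:,:2].astype(np.float32)))
E
python3 bar.py w2.png
```

```text
t: 3.32
tcp_pos: [497.6, 198.3, 353.7]
eef_rot: [2.429, 1.99, 0.002]
wrist_force: [0.2, 1.5, 0.5]
gripper_width: 91.9
grip_force: 0.0
t 3.33 tcp [497.6 198.3 353.7] y-yaw deg -11.36 zaxis [ 0. -0. -1.] w 91.9 F [0.2 1.5 0.5]
pad_red 0.91 [362.4  55.4 443.5 112.3] 4342 [621.1 299.9  23.1] ((621.3223266601562, 299.3561706542969), (64.7471923828125, 100.2920913696289), 79.84752655029297)
pad_navy 0.69 [362.5 116.3 442.  172.1] 3774 [607.6 225.6  23.2] ((607.41064453125, 224.4161834716797), (64.62974548339844, 100.4654541015625), 79.09113311767578)
pad_green 0.86 [362.    1.1 449.6  48.6] 3618 [633.3 365.5  23.2] ((633.6557006835938, 365.04437255859375), (48.01853561401367, 100.53895568847656), 79.68696594238281)
pad_yellow 0.68 [365.2 176.8 434.9 227.8] 3292 [594.1 151.8  23. ] ((594.1613159179688, 150.070068359375), (64.7923583984375, 98.72526550292969), 79.79059600830078)
stamping_bar 0.87 [309.2   0.  450.8 234.1] 14738 [542.3 271.8  13.2] ((585.1453247070312, 255.7791290283203), (293.14874267578125, 174.5218048095703), 79.0004653930664)
stamping_bar 0.27 [361.6 177.4 435.1 225.9] 3316 [594.7 152.4  23. ] ((594.7550659179688, 150.19297790527344), (65.1357192993164, 99.7044906616211), 79.42506408691406)
```

View pics/w2.png

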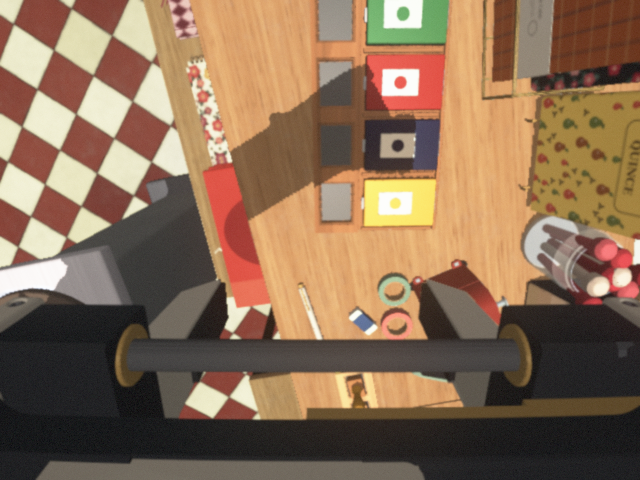

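The wrist picture shows pads from top to bottom in the order green (408,20), red (403,82), navy (400,145) and yellow (398,203), with empty grey pockets to their left at columns 320–353. I'll measure the pockets directly from this view's depth, then move to the rack.

```bash
python3 - <<'E'
from h import *
np.set_printoptions(precision=1,suppress=True)
c=cap('wrist')
for n,(a,b,l,r) in dict(yellow=(176,228,312,360),navy=(116,174,312,360),red=(54,113,312,360)).items():
    m=np.zeros((480,640),bool); m[a:b,l:r]=True
    P=cloud(c,m); print(n,np.percentile(P[:,2],[5,50,95]),end=' ')
    P=P[(P[:,2]<13)&(P[:,2]>5)]
    print(len(P),cv2.minAreaRect(P[:,:2].astype(np.float32)),np.median(P,0))
E
python3 -m inch '[{"dx":0,"dy":-4,"dz":-0.8,"wx":0,"wy":0,"wz":0.02},{"dx":0,"dy":-4,"dz":-0.8,"wx":0,"wy":0,"wz":0.02},{"dx":0,"dy":-4,"dz":-0.8,"wx":0,"wy":0,"wz":0.02},{"dx":0,"dy":-4,"dz":-0.8,"wx":0,"wy":0,"wz":0.02},{"dx":0,"dy":-4,"dz":-0.8,"wx":0,"wy":0,"wz":0.02},{"dx":0,"dy":-4,"dz":-0.8,"wx":0,"wy":0,"wz":0.02},{"dx":-0.2,"dy":-4,"dz":-0.8,"wx":0,"wy":0,"wz":0.02},{"dx":-0.2,"dy":-4,"dz":-0.8,"wx":0,"wy":0,"wz":0.02},{"dx":-0.2,"dy":-4,"dz":-0.8,"wx":0,"wy":0,"wz":0.02},{"dx":-0.2,"dy":-4,"dz":-0.8,"wx":0,"wy":0,"wz":0.019},{"dx":-0.2,"dy":-4,"dz":-0.8,"wx":0,"wy":0,"wz":0},{"dx":-0.2,"dy":-4,"dz":-0.8,"wx":0,"wy":0,"wz":0},{"dx":0,"dy":0,"dz":0,"wx":0,"wy":0,"wz":0}]' -0.1
cat > rack.py <<'E'
from h import *
import sys
np.set_printoptions(precision=1,suppress=True)
tool()
c=cap('wrist',sys.argv[1])
for n in ['stamp_red','stamp_navy','stamp_green','stamp_yellow']:
    for x in finder.trace(c,n)[:2]:
        P=cloud(c,x['region']); 
        if len(P)<9: continue
        t=P[P[:,2]>66]
        print(n,round(x['conf'],2),np.array(x['bbox']),len(t),cv2.minAreaRect(t[:,:2].astype(np.float32))[:2] if len(t)>5 else '',P[:,2].max())
E
python3 rack.py w3.png
```

```text
yellow [-1.2 10.6 21.9] 1117 ((512.0823974609375, 163.60870361328125), (51.943077087402344, 40.94818878173828), 79.36963653564453) [511.8 164.3   9.7]
navy [-1.  10.6 22.1] 1314 ((525.3038330078125, 239.20875549316406), (52.93475341796875, 41.69676971435547), 79.34232330322266) [524.8 239.9   9.7]
red [-1.  10.4 21.8] 1490 ((538.996337890625, 314.59857177734375), (53.361480712890625, 40.65372848510742), 79.32617950439453) [539.  314.9   9.8]
t: 5.3
tcp_pos: [482.2, -280.9, 256.2]
eef_rot: [2.216, 2.227, -0.003]
wrist_force: [-0.8, 0.2, 0.5]
gripper_width: 50.3
grip_force: 0.0
t 5.3 tcp [ 482.2 -280.9  256.2] y-yaw deg 0.27 zaxis [-0. -0. -1.] w 50.3 F [-0.8  0.2  0.5]
stamp_red 0.66 [314.1  93.1 341.1 132. ] 403 ((485.9742126464844, -193.85597229003906), (18.71583366394043, 18.73486328125)) 77.13776077967381
stamp_navy 0.77 [316.4 201.8 338.8 239.5] 296 ((487.0540771484375, -305.07232666015625), (18.54570960998535, 18.5289306640625)) 76.2339074859951
stamp_navy 0.45 [314.2  31.2 338.8  72.8] 390 ((485.6675720214844, -140.86013793945312), (17.414701461791992, 17.444944381713867)) 76.64532898010255
stamp_green 0.72 [314.6 152.4 340.4 186.5] 311 ((488.27691650390625, -251.59043884277344), (17.27816390991211, 17.69646453857422)) 76.57411564076571
stamp_yellow 0.69 [314.1  31.6 339.1  74.1] 389 ((485.66217041015625, -140.88150024414062), (17.370651245117188, 17.444944381713867)) 76.64532898010255
```

View pics/w3.png

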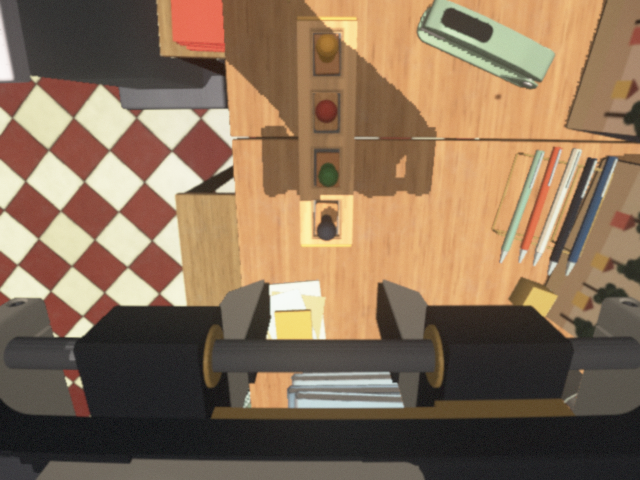

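The wrist picture shows handles at (327,45) yellow, (326,110) red, (328,173) green and (326,228) navy, so the order is confirmed. The pockets are measured too. I'll descend on navy, closing along x.

```bash
python3 -m inch '[{"dx":0.3,"dy":-2.5,"dz":-2,"wx":0,"wy":0,"wz":-0.005},{"dx":0,"dy":0,"dz":-3,"wx":0,"wy":0,"wz":0},{"dx":0,"dy":0,"dz":-3,"wx":0,"wy":0,"wz":0},{"dx":0,"dy":0,"dz":-3,"wx":0,"wy":0,"wz":0},{"dx":0,"dy":0,"dz":-3,"wx":0,"wy":0,"wz":0},{"dx":0,"dy":0,"dz":0,"wx":0,"wy":0,"wz":0}]' -0.1
python3 rack.py w4.png
```

```text
t: 6.3
tcp_pos: [485.8, -301.1, 115.3]
eef_rot: [-2.212, -2.225, 0.001]
wrist_force: [0.1, -0.0, -0.0]
gripper_width: 50.4
grip_force: 0.0
t 6.3 tcp [ 485.8 -301.1  115.3] y-yaw deg 0.33 zaxis [-0.  0. -1.] w 50.4 F [ 0.1 -0.  -0. ]
stamp_red 0.67 [301.9  44.2 345.8 107.8] 1183 ((485.4054260253906, -193.83607482910156), (19.233802795410156, 18.87822914123535)) 76.77492836070206
stamp_navy 0.73 [304.2 215.4 341.9 282.7] 767 ((486.8427734375, -304.3600158691406), (18.65507698059082, 17.267921447753906)) 76.01604935098128
stamp_green 0.9 [303.5 141.4 344.7 198.4] 872 ((487.9296875, -252.07041931152344), (18.10897445678711, 17.859447479248047)) 76.02440084470278
stamp_yellow 0.63 [302.3   0.  345.9  17.3] 0  25.34886917695388
```

View pics/w4.png

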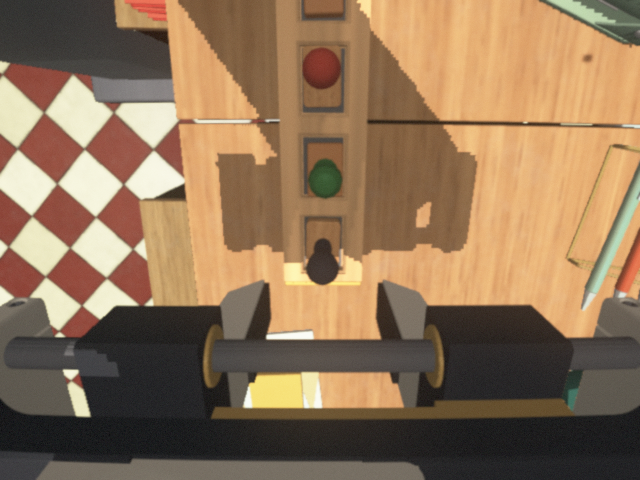

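The wrist picture shows the navy handle at (322,267), centred between the fingertips (midpoint column about 323). I'll descend and grip.

```bash
python3 -m inch '[{"dx":0,"dy":-0.3,"dz":-2,"wx":0,"wy":0,"wz":-0.005},{"dx":0,"dy":0,"dz":-2,"wx":0,"wy":0,"wz":0},{"dx":0,"dy":0,"dz":-2,"wx":0,"wy":0,"wz":0},{"dx":0,"dy":0,"dz":-1.8,"wx":0,"wy":0,"wz":0},{"dx":0,"dy":0,"dz":0,"wx":0,"wy":0,"wz":0},{"dx":0,"dy":0,"dz":0,"wx":0,"wy":0,"wz":0}]' -0.1
python3 -m inch '[{"dx":0,"dy":0,"dz":0,"wx":0,"wy":0,"wz":0},{"dx":0,"dy":0,"dz":0,"wx":0,"wy":0,"wz":0},{"dx":0,"dy":0,"dz":0,"wx":0,"wy":0,"wz":0},{"dx":0,"dy":0,"dz":0,"wx":0,"wy":0,"wz":0},{"dx":0,"dy":0,"dz":0,"wx":0,"wy":0,"wz":0}]' 1
```

```text
t: 7.3
tcp_pos: [486.6, -306.5, 39.1]
eef_rot: [2.222, 2.22, 0.0]
wrist_force: [-0.6, -0.4, 0.8]
gripper_width: 50.3
grip_force: 0.0
t: 7.92
tcp_pos: [486.4, -306.2, 38.9]
eef_rot: [2.223, 2.22, 0.0]
wrist_force: [-0.9, 0.1, 2.5]
gripper_width: 18.2
grip_force: 30.0
```

```bash
python3 -m inch '[{"dx":0,"dy":0,"dz":3,"wx":0,"wy":0,"wz":0},{"dx":0,"dy":0,"dz":3.5,"wx":0,"wy":0,"wz":0},{"dx":0,"dy":0,"dz":3.5,"wx":0,"wy":0,"wz":0},{"dx":0,"dy":0,"dz":3.5,"wx":0,"wy":0,"wz":0},{"dx":0.28,"dy":3.9,"dz":0,"wx":0,"wy":0,"wz":-0.013},{"dx":0.28,"dy":3.9,"dz":0,"wx":0,"wy":0,"wz":-0.013},{"dx":0.28,"dy":3.9,"dz":0,"wx":0,"wy":0,"wz":-0.013},{"dx":0.28,"dy":3.9,"dz":0,"wx":0,"wy":0,"wz":-0.013},{"dx":0.28,"dy":3.9,"dz":0,"wx":0,"wy":0,"wz":-0.013},{"dx":0.28,"dy":3.9,"dz":0,"wx":0,"wy":0,"wz":-0.013},{"dx":0.28,"dy":3.9,"dz":0,"wx":0,"wy":0,"wz":-0.013},{"dx":0.28,"dy":3.9,"dz":0,"wx":0,"wy":0,"wz":-0.013},{"dx":0.28,"dy":3.9,"dz":0,"wx":0,"wy":0,"wz":-0.013},{"dx":0.28,"dy":3.9,"dz":0,"wx":0,"wy":0,"wz":-0.013},{"dx":0.28,"dy":3.9,"dz":0,"wx":0,"wy":0,"wz":-0.013},{"dx":0.28,"dy":3.9,"dz":0,"wx":0,"wy":0,"wz":-0.013},{"dx":0.28,"dy":3.9,"dz":0,"wx":0,"wy":0,"wz":-0.013},{"dx":0.28,"dy":3.9,"dz":0,"wx":0,"wy":0,"wz":-0.013},{"dx":0,"dy":0,"dz":0,"wx":0,"wy":0,"wz":0},{"dx":0,"dy":0,"dz":0,"wx":0,"wy":0,"wz":0}]' 1
python3 bar.py w5.png
```

```text
t: 10.42
tcp_pos: [525.5, 239.2, 173.5]
eef_rot: [2.415, 2.009, -0.001]
wrist_force: [-0.0, 0.2, -0.6]
gripper_width: 18.0
grip_force: 30.0
t 10.43 tcp [525.5 239.2 173.5] y-yaw deg -10.5 zaxis [-0. -0. -1.] w 18.0 F [-0.   0.2 -0.6]
pad_red 0.91 [360.4  84.3 489.3 168.5] 9935 [621.  300.5  23.2] ((621.3868408203125, 298.9487609863281), (64.87348175048828, 101.09235382080078), 78.8601303100586)
pad_red 0.5 [364.    0.  500.4  71.6] 8666 [633.3 365.3  23.2] ((633.912353515625, 364.3066101074219), (47.023193359375, 100.39353942871094), 80.32744598388672)
pad_navy 0.56 [361.9 174.6 476.4 253.1] 8018 [607.7 226.7  23.1] ((608.35595703125, 224.71554565429688), (64.4474105834961, 100.00318145751953), 79.4763412475586)
pad_green 0.73 [364.2   0.  501.1  69.1] 8670 [633.3 365.3  23.2] ((633.8712158203125, 364.3136291503906), (47.023193359375, 100.4770278930664), 80.32744598388672)
pad_yellow 0.58 [364.  258.8 466.  307. ] 4061 [600.7 163.9  23.1] ((585.61767578125, 177.41024780273438), (67.26351165771484, 146.8229217529297), 51.974151611328125)
pad_yellow 0.58 [360.6  85.3 487.  166.8] 9939 [621.  300.5  23.2] ((621.3868408203125, 298.9487609863281), (64.87348175048828, 101.09235382080078), 78.8601303100586)
stamping_bar 0.56 [278.3   0.  503.2 302.4] 25779 [548.8 312.8  11.6] ((588.4180297851562, 269.71429443359375), (255.30384826660156, 179.86825561523438), 79.54231262207031)
```

View pics/w5.png

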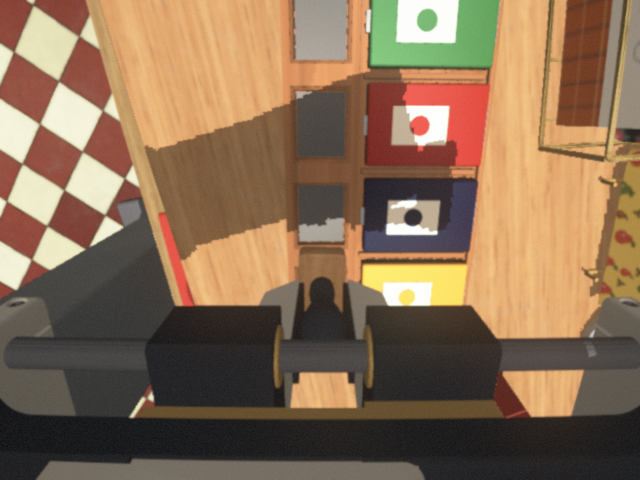

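The wrist picture shows the navy stamp held between the fingers with its block square at about (322,265). The navy pad is at (418,215) and its pocket at (320,212). I'll lower it and release.

```bash
python3 -m inch '[{"dx":0,"dy":0,"dz":-3,"wx":0,"wy":0,"wz":0},{"dx":0,"dy":0,"dz":-3,"wx":0,"wy":0,"wz":0},{"dx":0,"dy":0,"dz":-3,"wx":0,"wy":0,"wz":0},{"dx":0,"dy":0,"dz":-2,"wx":0,"wy":0,"wz":0},{"dx":0,"dy":0,"dz":-1.2,"wx":0,"wy":0,"wz":0},{"dx":0,"dy":0,"dz":-0.5,"wx":0,"wy":0,"wz":0},{"dx":0,"dy":0,"dz":-0.5,"wx":0,"wy":0,"wz":0},{"dx":0,"dy":0,"dz":0,"wx":0,"wy":0,"wz":0},{"dx":0,"dy":0,"dz":0,"wx":0,"wy":0,"wz":0}]' 1
```

```text
t: 11.85
tcp_pos: [525.9, 240.0, 42.2]
eef_rot: [2.415, 2.009, 0.001]
wrist_force: [0.1, -0.5, 0.2]
gripper_width: 17.9
grip_force: 30.0
```

```bash
python3 -m inch '[{"dx":0,"dy":0,"dz":-0.2,"wx":0,"wy":0,"wz":0},{"dx":0,"dy":0,"dz":-0.1,"wx":0,"wy":0,"wz":0},{"dx":0,"dy":0,"dz":0,"wx":0,"wy":0,"wz":0}]' 1
python3 -m inch '[{"dx":0,"dy":0,"dz":0,"wx":0,"wy":0,"wz":0},{"dx":0,"dy":0,"dz":0,"wx":0,"wy":0,"wz":0},{"dx":0,"dy":0,"dz":0,"wx":0,"wy":0,"wz":0},{"dx":0,"dy":0,"dz":0,"wx":0,"wy":0,"wz":0},{"dx":0,"dy":0,"dz":3,"wx":0,"wy":0,"wz":0},{"dx":0,"dy":0,"dz":4,"wx":0,"wy":0,"wz":0},{"dx":0,"dy":0,"dz":4,"wx":0,"wy":0,"wz":0},{"dx":0,"dy":0,"dz":4,"wx":0,"wy":0,"wz":0},{"dx":0,"dy":-4,"dz":0,"wx":0,"wy":0,"wz":0},{"dx":0,"dy":-4,"dz":0,"wx":0,"wy":0,"wz":0},{"dx":0,"dy":0,"dz":0,"wx":0,"wy":0,"wz":0},{"dx":0,"dy":0,"dz":0,"wx":0,"wy":0,"wz":0}]' -0.1
cat > st.py <<'E'
from h import *
import sys
np.set_printoptions(precision=1,suppress=True)
tool()
c=cap('wrist',sys.argv[1])
for n in sys.argv[2:]:
    for x in finder.trace(c,n)[:1]:
        P=cloud(c,x['region']); t=P[P[:,2]>66]; b=P[(P[:,2]<28)&(P[:,2]>20)]
        print(n,round(x['conf'],2),np.array(x['bbox']),'top',P[:,2].max(),*[cv2.minAreaRect(q[:,:2].astype(np.float32)) for q in (t,b) if len(q)>5])
E
python3 st.py w6.png stamp_navy
```

```text
t: 12.22
tcp_pos: [525.7, 239.9, 38.9]
eef_rot: [-2.415, -2.009, -0.0]
wrist_force: [-1.2, 0.2, 2.2]
gripper_width: 18.4
grip_force: 30.0
t: 13.72
tcp_pos: [525.6, 160.4, 188.7]
eef_rot: [-2.415, -2.009, -0.001]
wrist_force: [-0.1, 0.2, -0.4]
gripper_width: 50.6
grip_force: 0.0
t 13.72 tcp [525.6 160.4 188.7] y-yaw deg -10.49 zaxis [-0.  0. -1.] w 50.6 F [-0.1  0.2 -0.4]
stamp_navy 0.58 [289.8  97.3 321.  143.1] top 76.24459219271048 ((526.7076416015625, 240.12660217285156), (19.570219039916992, 18.058364868164062), 78.4564208984375) ((526.3927612304688, 240.38243103027344), (34.91651916503906, 23.557559967041016), 78.8119125366211)
```

View pics/w6.png

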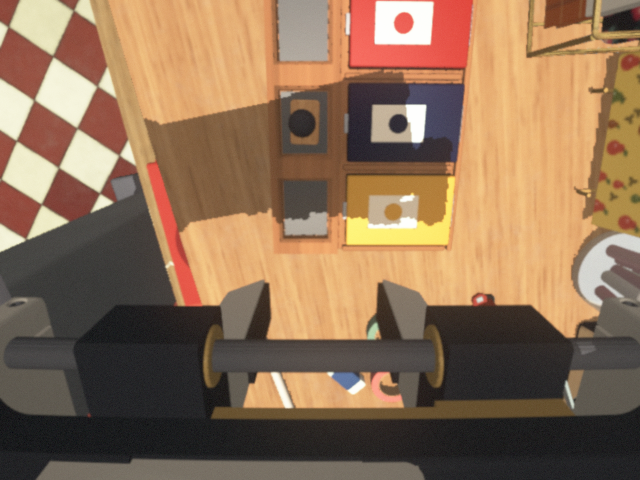

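The navy stamp stands flat and centred in its pocket (302,124), in front of the navy pad. Green is next.

```bash
python3 -m inch '[{"dx":-0.35,"dy":-3.75,"dz":0,"wx":0,"wy":0,"wz":0.0166},{"dx":-0.35,"dy":-3.75,"dz":0,"wx":0,"wy":0,"wz":0.0166},{"dx":-0.35,"dy":-3.75,"dz":0,"wx":0,"wy":0,"wz":0.0166},{"dx":-0.35,"dy":-3.75,"dz":0,"wx":0,"wy":0,"wz":0.0166},{"dx":-0.35,"dy":-3.75,"dz":0,"wx":0,"wy":0,"wz":0.0166},{"dx":-0.35,"dy":-3.75,"dz":0,"wx":0,"wy":0,"wz":0.0166},{"dx":-0.35,"dy":-3.75,"dz":0,"wx":0,"wy":0,"wz":0.0166},{"dx":-0.35,"dy":-3.75,"dz":0,"wx":0,"wy":0,"wz":0.0166},{"dx":-0.35,"dy":-3.75,"dz":0,"wx":0,"wy":0,"wz":0.0166},{"dx":-0.35,"dy":-3.75,"dz":0,"wx":0,"wy":0,"wz":0.0166},{"dx":-0.35,"dy":-3.75,"dz":0,"wx":0,"wy":0,"wz":0.0166},{"dx":0,"dy":0,"dz":-3,"wx":0,"wy":0,"wz":0},{"dx":0,"dy":0,"dz":-3,"wx":0,"wy":0,"wz":0},{"dx":0,"dy":0,"dz":-3,"wx":0,"wy":0,"wz":0},{"dx":0,"dy":0,"dz":0,"wx":0,"wy":0,"wz":0},{"dx":0,"dy":0,"dz":0,"wx":0,"wy":0,"wz":0}]' -0.1
python3 st.py w7.png stamp_green stamp_red stamp_yellow
```

```text
t: 15.82
tcp_pos: [487.9, -252.6, 99.5]
eef_rot: [2.221, 2.221, 0.0]
wrist_force: [-0.6, 0.4, -0.1]
gripper_width: 50.7
grip_force: 0.0
t 15.82 tcp [ 487.9 -252.6   99.5] y-yaw deg 0.01 zaxis [ 0. -0. -1.] w 50.7 F [-0.6  0.4 -0.1]
stamp_red 0.6 [295.8 125.9 340.7 184.4] top 76.27838906960022 ((485.679443359375, -193.42083740234375), (19.204797744750977, 19.354785919189453), 16.78743553161621) ((485.4918518066406, -193.74684143066406), (23.935766220092773, 35.23747634887695), 0.6684951186180115)
stamp_yellow 0.83 [295.3  29.7 335.4  96.7] top 76.11293979053309 ((485.7668762207031, -140.86666870117188), (17.85635757446289, 17.712276458740234), 16.759992599487305) ((485.7161865234375, -140.5770721435547), (23.481660842895508, 35.88274002075195), 1.1950063705444336)
```

```bash
python3 -m inch '[{"dx":0,"dy":0,"dz":-2.5,"wx":0,"wy":0,"wz":0},{"dx":0,"dy":0,"dz":-2,"wx":0,"wy":0,"wz":0},{"dx":0,"dy":0,"dz":-1.5,"wx":0,"wy":0,"wz":0},{"dx":0,"dy":0,"dz":0,"wx":0,"wy":0,"wz":0},{"dx":0,"dy":0,"dz":0,"wx":0,"wy":0,"wz":0}]' -0.1
python3 -m inch '[{"dx":0,"dy":0,"dz":0,"wx":0,"wy":0,"wz":0},{"dx":0,"dy":0,"dz":0,"wx":0,"wy":0,"wz":0},{"dx":0,"dy":0,"dz":0,"wx":0,"wy":0,"wz":0},{"dx":0,"dy":0,"dz":0,"wx":0,"wy":0,"wz":0},{"dx":0,"dy":0,"dz":3,"wx":0,"wy":0,"wz":0},{"dx":0,"dy":0,"dz":3.5,"wx":0,"wy":0,"wz":0},{"dx":0,"dy":0,"dz":3.5,"wx":0,"wy":0,"wz":0},{"dx":0,"dy":0,"dz":3.5,"wx":0,"wy":0,"wz":0}]' 1
```

```text
t: 16.65
tcp_pos: [487.5, -253.0, 39.4]
eef_rot: [2.222, 2.22, 0.001]
wrist_force: [0.3, -0.5, -0.8]
gripper_width: 50.5
grip_force: 0.0
t: 17.65
tcp_pos: [486.9, -252.6, 174.8]
eef_rot: [-2.222, -2.221, 0.0]
wrist_force: [0.4, 0.2, -0.4]
gripper_width: 17.9
grip_force: 30.0
```

```bash
python3 -m inch '[{"dx":0.38,"dy":3.78,"dz":0,"wx":0,"wy":0,"wz":-0.0108},{"dx":0.38,"dy":3.78,"dz":0,"wx":0,"wy":0,"wz":-0.0108},{"dx":0.38,"dy":3.78,"dz":0,"wx":0,"wy":0,"wz":-0.0108},{"dx":0.38,"dy":3.78,"dz":0,"wx":0,"wy":0,"wz":-0.0108},{"dx":0.38,"dy":3.78,"dz":0,"wx":0,"wy":0,"wz":-0.0108},{"dx":0.38,"dy":3.78,"dz":0,"wx":0,"wy":0,"wz":-0.0108},{"dx":0.38,"dy":3.78,"dz":0,"wx":0,"wy":0,"wz":-0.0108},{"dx":0.38,"dy":3.78,"dz":0,"wx":0,"wy":0,"wz":-0.0108},{"dx":0.38,"dy":3.78,"dz":0,"wx":0,"wy":0,"wz":-0.0108},{"dx":0.38,"dy":3.78,"dz":0,"wx":0,"wy":0,"wz":-0.0108},{"dx":0.38,"dy":3.78,"dz":0,"wx":0,"wy":0,"wz":-0.0108},{"dx":0.38,"dy":3.78,"dz":0,"wx":0,"wy":0,"wz":-0.0108},{"dx":0.38,"dy":3.78,"dz":0,"wx":0,"wy":0,"wz":-0.0108},{"dx":0.38,"dy":3.78,"dz":0,"wx":0,"wy":0,"wz":-0.0108},{"dx":0.38,"dy":3.78,"dz":0,"wx":0,"wy":0,"wz":-0.0108},{"dx":0.38,"dy":3.78,"dz":0,"wx":0,"wy":0,"wz":-0.0108},{"dx":0.38,"dy":3.78,"dz":0,"wx":0,"wy":0,"wz":-0.0108},{"dx":0,"dy":0,"dz":0,"wx":0,"wy":0,"wz":0},{"dx":0,"dy":0,"dz":0,"wx":0,"wy":0,"wz":0}]' 1
```

```text
t: 20.02
tcp_pos: [551.7, 389.1, 173.4]
eef_rot: [2.416, 2.007, -0.001]
wrist_force: [-0.0, -0.5, -0.7]
gripper_width: 18.2
grip_force: 30.0
```

```bash
python3 -m inch '[{"dx":0,"dy":0.1,"dz":-3,"wx":0,"wy":0,"wz":0},{"dx":0,"dy":0,"dz":-3,"wx":0,"wy":0,"wz":0},{"dx":0,"dy":0,"dz":-3,"wx":0,"wy":0,"wz":0},{"dx":0,"dy":0,"dz":-2,"wx":0,"wy":0,"wz":0},{"dx":0,"dy":0,"dz":-1.3,"wx":0,"wy":0,"wz":0},{"dx":0,"dy":0,"dz":-0.5,"wx":0,"wy":0,"wz":0},{"dx":0,"dy":0,"dz":-0.5,"wx":0,"wy":0,"wz":0},{"dx":0,"dy":0,"dz":-0.1,"wx":0,"wy":0,"wz":0},{"dx":0,"dy":0,"dz":0,"wx":0,"wy":0,"wz":0},{"dx":0,"dy":0,"dz":0,"wx":0,"wy":0,"wz":0}]' 1
```

```text
t: 21.28
tcp_pos: [551.9, 391.1, 40.1]
eef_rot: [2.416, 2.008, 0.001]
wrist_force: [0.3, 0.1, -0.4]
gripper_width: 18.2
grip_force: 30.0
```

```bash
python3 -m inch '[{"dx":0,"dy":0,"dz":-0.1,"wx":0,"wy":0,"wz":0},{"dx":0,"dy":0,"dz":0,"wx":0,"wy":0,"wz":0},{"dx":0,"dy":0,"dz":0,"wx":0,"wy":0,"wz":0},{"dx":0,"dy":0,"dz":0,"wx":0,"wy":0,"wz":0},{"dx":0,"dy":0,"dz":3,"wx":0,"wy":0,"wz":0},{"dx":0,"dy":0,"dz":4,"wx":0,"wy":0,"wz":0},{"dx":0,"dy":0,"dz":4,"wx":0,"wy":0,"wz":0},{"dx":0,"dy":0,"dz":4,"wx":0,"wy":0,"wz":0},{"dx":-0.4,"dy":-3.7,"dz":0,"wx":0,"wy":0,"wz":0.0115},{"dx":-0.4,"dy":-3.7,"dz":0,"wx":0,"wy":0,"wz":0.0115}]' -0.1
python3 st.py w8.png stamp_green
python3 -m inch '[{"dx":-0.42,"dy":-3.65,"dz":0,"wx":0,"wy":0,"wz":0.0115},{"dx":-0.42,"dy":-3.65,"dz":0,"wx":0,"wy":0,"wz":0.0115},{"dx":-0.42,"dy":-3.65,"dz":0,"wx":0,"wy":0,"wz":0.0115},{"dx":-0.42,"dy":-3.65,"dz":0,"wx":0,"wy":0,"wz":0.0115},{"dx":-0.42,"dy":-3.65,"dz":0,"wx":0,"wy":0,"wz":0.0115},{"dx":-0.42,"dy":-3.65,"dz":0,"wx":0,"wy":0,"wz":0.0115},{"dx":-0.42,"dy":-3.65,"dz":0,"wx":0,"wy":0,"wz":0.0115},{"dx":-0.42,"dy":-3.65,"dz":0,"wx":0,"wy":0,"wz":0.0115},{"dx":-0.42,"dy":-3.65,"dz":0,"wx":0,"wy":0,"wz":0.0115},{"dx":-0.42,"dy":-3.65,"dz":0,"wx":0,"wy":0,"wz":0.0115},{"dx":-0.42,"dy":-3.65,"dz":0,"wx":0,"wy":0,"wz":0.0115},{"dx":-0.42,"dy":-3.65,"dz":0,"wx":0,"wy":0,"wz":0.0115},{"dx":-0.42,"dy":-3.65,"dz":0,"wx":0,"wy":0,"wz":0.0115},{"dx":-0.42,"dy":-3.65,"dz":0,"wx":0,"wy":0,"wz":0.0115},{"dx":0,"dy":0,"dz":-3,"wx":0,"wy":0,"wz":0},{"dx":0,"dy":0,"dz":-3,"wx":0,"wy":0,"wz":0},{"dx":0,"dy":0,"dz":-3,"wx":0,"wy":0,"wz":0},{"dx":0,"dy":0,"dz":0,"wx":0,"wy":0,"wz":0},{"dx":0,"dy":0,"dz":0,"wx":0,"wy":0,"wz":0}]' -0.1
```

```text
t: 22.52
tcp_pos: [543.7, 316.4, 189.3]
eef_rot: [2.391, 2.037, 0.002]
wrist_force: [1.3, 0.1, -0.8]
gripper_width: 50.7
grip_force: 0.0
t 22.52 tcp [543.7 316.4 189.3] y-yaw deg -9.16 zaxis [ 0.  0. -1.] w 50.7 F [ 1.3  0.1 -0.8]
stamp_green 0.91 [301.4 104.8 331.4 148.7] top 76.427459011455 ((553.2859497070312, 391.2921142578125), (17.505205154418945, 18.232027053833008), 80.87357330322266) ((553.16015625, 391.7646484375), (34.18111038208008, 23.781675338745117), 80.76624298095703)
t: 25.0
tcp_pos: [485.5, -194.4, 99.7]
eef_rot: [2.221, 2.22, 0.001]
wrist_force: [-0.0, -0.7, 0.9]
gripper_width: 50.1
grip_force: 0.0
```

```bash
python3 -m inch '[{"dx":0,"dy":0,"dz":-2.5,"wx":0,"wy":0,"wz":0},{"dx":0,"dy":0,"dz":-2,"wx":0,"wy":0,"wz":0},{"dx":0,"dy":0,"dz":-1.5,"wx":0,"wy":0,"wz":0},{"dx":0,"dy":0,"dz":0,"wx":0,"wy":0,"wz":0},{"dx":0,"dy":0,"dz":0,"wx":0,"wy":0,"wz":0}]' -0.1
python3 -m inch '[{"dx":0,"dy":0,"dz":0,"wx":0,"wy":0,"wz":0},{"dx":0,"dy":0,"dz":0,"wx":0,"wy":0,"wz":0},{"dx":0,"dy":0,"dz":0,"wx":0,"wy":0,"wz":0},{"dx":0,"dy":0,"dz":0,"wx":0,"wy":0,"wz":0},{"dx":0,"dy":0,"dz":3,"wx":0,"wy":0,"wz":0},{"dx":0,"dy":0,"dz":3.5,"wx":0,"wy":0,"wz":0},{"dx":0,"dy":0,"dz":3.5,"wx":0,"wy":0,"wz":0},{"dx":0,"dy":0,"dz":3.5,"wx":0,"wy":0,"wz":0}]' 1
python3 -m inch '[{"dx":0.38,"dy":3.64,"dz":0,"wx":0,"wy":0,"wz":-0.0131},{"dx":0.38,"dy":3.64,"dz":0,"wx":0,"wy":0,"wz":-0.0131},{"dx":0.38,"dy":3.64,"dz":0,"wx":0,"wy":0,"wz":-0.0131},{"dx":0.38,"dy":3.64,"dz":0,"wx":0,"wy":0,"wz":-0.0131},{"dx":0.38,"dy":3.64,"dz":0,"wx":0,"wy":0,"wz":-0.0131},{"dx":0.38,"dy":3.64,"dz":0,"wx":0,"wy":0,"wz":-0.0131},{"dx":0.38,"dy":3.64,"dz":0,"wx":0,"wy":0,"wz":-0.0131},{"dx":0.38,"dy":3.64,"dz":0,"wx":0,"wy":0,"wz":-0.0131},{"dx":0.38,"dy":3.64,"dz":0,"wx":0,"wy":0,"wz":-0.0131},{"dx":0.38,"dy":3.64,"dz":0,"wx":0,"wy":0,"wz":-0.0131},{"dx":0.38,"dy":3.64,"dz":0,"wx":0,"wy":0,"wz":-0.0131},{"dx":0.38,"dy":3.64,"dz":0,"wx":0,"wy":0,"wz":-0.0131},{"dx":0.38,"dy":3.64,"dz":0,"wx":0,"wy":0,"wz":-0.0131},{"dx":0.38,"dy":3.64,"dz":0,"wx":0,"wy":0,"wz":-0.0131},{"dx":0,"dy":0,"dz":0,"wx":0,"wy":0,"wz":0},{"dx":0,"dy":0,"dz":0,"wx":0,"wy":0,"wz":0}]' 1
```

```text
t: 25.62
tcp_pos: [485.5, -194.3, 39.5]
eef_rot: [2.221, 2.221, 0.001]
wrist_force: [0.1, 0.2, 0.4]
gripper_width: 50.3
grip_force: 0.0
t: 26.62
tcp_pos: [484.7, -194.0, 174.8]
eef_rot: [-2.221, -2.221, 0.0]
wrist_force: [0.2, -0.2, 0.2]
gripper_width: 17.9
grip_force: 30.0
t: 28.62
tcp_pos: [538.0, 314.7, 173.5]
eef_rot: [2.415, 2.008, -0.001]
wrist_force: [0.6, 0.0, -0.1]
gripper_width: 18.2
grip_force: 30.0
```

```bash
python3 -m inch '[{"dx":0.1,"dy":0,"dz":-3,"wx":0,"wy":0,"wz":0},{"dx":0,"dy":0,"dz":-3,"wx":0,"wy":0,"wz":0},{"dx":0,"dy":0,"dz":-3,"wx":0,"wy":0,"wz":0},{"dx":0,"dy":0,"dz":-2,"wx":0,"wy":0,"wz":0},{"dx":0,"dy":0,"dz":-1.3,"wx":0,"wy":0,"wz":0},{"dx":0,"dy":0,"dz":-0.5,"wx":0,"wy":0,"wz":0},{"dx":0,"dy":0,"dz":-0.5,"wx":0,"wy":0,"wz":0},{"dx":0,"dy":0,"dz":-0.1,"wx":0,"wy":0,"wz":0},{"dx":0,"dy":0,"dz":0,"wx":0,"wy":0,"wz":0},{"dx":0,"dy":0,"dz":0,"wx":0,"wy":0,"wz":0}]' 1
python3 -m inch '[{"dx":0,"dy":0,"dz":-0.1,"wx":0,"wy":0,"wz":0},{"dx":0,"dy":0,"dz":0,"wx":0,"wy":0,"wz":0},{"dx":0,"dy":0,"dz":0,"wx":0,"wy":0,"wz":0},{"dx":0,"dy":0,"dz":0,"wx":0,"wy":0,"wz":0},{"dx":0,"dy":0,"dz":3,"wx":0,"wy":0,"wz":0},{"dx":0,"dy":0,"dz":4,"wx":0,"wy":0,"wz":0},{"dx":0,"dy":0,"dz":4,"wx":0,"wy":0,"wz":0},{"dx":0,"dy":0,"dz":4,"wx":0,"wy":0,"wz":0},{"dx":-0.44,"dy":-3.8,"dz":0,"wx":0,"wy":0,"wz":0.0153},{"dx":-0.44,"dy":-3.8,"dz":0,"wx":0,"wy":0,"wz":0.0153}]' -0.1
python3 st.py w9.png stamp_red
```

```text
t: 29.88
tcp_pos: [539.3, 315.7, 40.1]
eef_rot: [2.415, 2.009, 0.001]
wrist_force: [-0.0, -0.1, -0.5]
gripper_width: 18.0
grip_force: 30.0
t: 31.12
tcp_pos: [530.4, 239.0, 189.3]
eef_rot: [2.383, 2.047, 0.002]
wrist_force: [-0.4, -0.3, -0.1]
gripper_width: 50.9
grip_force: 0.0
t 31.12 tcp [530.4 239.  189.3] y-yaw deg -8.67 zaxis [ 0.  0. -1.] w 50.9 F [-0.4 -0.3 -0.1]
stamp_red 0.87 [304.7  98.5 335.2 145.6] top 76.90758815803325 ((540.1204223632812, 316.0262756347656), (19.40152359008789, 18.909215927124023), 3.562894344329834) ((540.3993530273438, 316.16705322265625), (34.8285026550293, 23.788082122802734), 80.53975677490234)
```

```bash
python3 -m inch '[{"dx":-0.44,"dy":-3.8,"dz":0,"wx":0,"wy":0,"wz":0.0153},{"dx":-0.44,"dy":-3.8,"dz":0,"wx":0,"wy":0,"wz":0.0153},{"dx":-0.44,"dy":-3.8,"dz":0,"wx":0,"wy":0,"wz":0.0153},{"dx":-0.44,"dy":-3.8,"dz":0,"wx":0,"wy":0,"wz":0.0153},{"dx":-0.44,"dy":-3.8,"dz":0,"wx":0,"wy":0,"wz":0.0153},{"dx":-0.44,"dy":-3.8,"dz":0,"wx":0,"wy":0,"wz":0.0153},{"dx":-0.44,"dy":-3.8,"dz":0,"wx":0,"wy":0,"wz":0.0153},{"dx":-0.44,"dy":-3.8,"dz":0,"wx":0,"wy":0,"wz":0.0153},{"dx":-0.44,"dy":-3.8,"dz":0,"wx":0,"wy":0,"wz":0.0153},{"dx":-0.44,"dy":-3.8,"dz":0,"wx":0,"wy":0,"wz":0.0153},{"dx":0,"dy":0,"dz":-3,"wx":0,"wy":0,"wz":0},{"dx":0,"dy":0,"dz":-3,"wx":0,"wy":0,"wz":0},{"dx":0,"dy":0,"dz":-3,"wx":0,"wy":0,"wz":0},{"dx":0,"dy":0,"dz":0,"wx":0,"wy":0,"wz":0},{"dx":0,"dy":0,"dz":0,"wx":0,"wy":0,"wz":0}]' -0.1
```

```text
t: 33.1
tcp_pos: [486.9, -140.7, 99.6]
eef_rot: [2.221, 2.221, 0.001]
wrist_force: [-0.1, -0.3, 0.2]
gripper_width: 50.5
grip_force: 0.0
```

```bash
python3 -m inch '[{"dx":-0.1,"dy":0,"dz":-2.5,"wx":0,"wy":0,"wz":0},{"dx":0,"dy":0,"dz":-2,"wx":0,"wy":0,"wz":0},{"dx":0,"dy":0,"dz":-1.5,"wx":0,"wy":0,"wz":0},{"dx":0,"dy":0,"dz":0,"wx":0,"wy":0,"wz":0},{"dx":0,"dy":0,"dz":0,"wx":0,"wy":0,"wz":0}]' -0.1
python3 -m inch '[{"dx":0,"dy":0,"dz":0,"wx":0,"wy":0,"wz":0},{"dx":0,"dy":0,"dz":0,"wx":0,"wy":0,"wz":0},{"dx":0,"dy":0,"dz":0,"wx":0,"wy":0,"wz":0},{"dx":0,"dy":0,"dz":0,"wx":0,"wy":0,"wz":0},{"dx":0,"dy":0,"dz":3,"wx":0,"wy":0,"wz":0},{"dx":0,"dy":0,"dz":3.5,"wx":0,"wy":0,"wz":0},{"dx":0,"dy":0,"dz":3.5,"wx":0,"wy":0,"wz":0},{"dx":0,"dy":0,"dz":3.5,"wx":0,"wy":0,"wz":0}]' 1
python3 -m inch '[{"dx":0.33,"dy":3.81,"dz":0,"wx":0,"wy":0,"wz":-0.0229},{"dx":0.33,"dy":3.81,"dz":0,"wx":0,"wy":0,"wz":-0.0229},{"dx":0.33,"dy":3.81,"dz":0,"wx":0,"wy":0,"wz":-0.0229},{"dx":0.33,"dy":3.81,"dz":0,"wx":0,"wy":0,"wz":-0.0229},{"dx":0.33,"dy":3.81,"dz":0,"wx":0,"wy":0,"wz":-0.0229},{"dx":0.33,"dy":3.81,"dz":0,"wx":0,"wy":0,"wz":-0.0229},{"dx":0.33,"dy":3.81,"dz":0,"wx":0,"wy":0,"wz":-0.0229},{"dx":0.33,"dy":3.81,"dz":0,"wx":0,"wy":0,"wz":-0.0229},{"dx":0,"dy":0,"dz":0,"wx":0,"wy":0,"wz":0},{"dx":0,"dy":0,"dz":0,"wx":0,"wy":0,"wz":0}]' 1
```

```text
t: 33.72
tcp_pos: [485.9, -140.6, 39.5]
eef_rot: [2.221, 2.221, 0.001]
wrist_force: [-0.8, -0.0, -0.2]
gripper_width: 50.2
grip_force: 0.0
t: 34.72
tcp_pos: [485.0, -140.4, 174.8]
eef_rot: [-2.221, -2.221, 0.0]
wrist_force: [1.1, 0.5, -0.1]
gripper_width: 17.9
grip_force: 30.0
t: 35.98
tcp_pos: [511.5, 163.7, 173.6]
eef_rot: [2.415, 2.009, -0.001]
wrist_force: [0.3, 0.1, -0.2]
gripper_width: 18.3
grip_force: 30.0
```

```bash
python3 -m inch '[{"dx":0.1,"dy":0,"dz":-3,"wx":0,"wy":0,"wz":0},{"dx":0,"dy":0,"dz":-3,"wx":0,"wy":0,"wz":0},{"dx":0,"dy":0,"dz":-3,"wx":0,"wy":0,"wz":0},{"dx":0,"dy":0,"dz":-2,"wx":0,"wy":0,"wz":0},{"dx":0,"dy":0,"dz":-1.3,"wx":0,"wy":0,"wz":0},{"dx":0,"dy":0,"dz":-0.5,"wx":0,"wy":0,"wz":0},{"dx":0,"dy":0,"dz":-0.5,"wx":0,"wy":0,"wz":0},{"dx":0,"dy":0,"dz":-0.1,"wx":0,"wy":0,"wz":0},{"dx":0,"dy":0,"dz":0,"wx":0,"wy":0,"wz":0},{"dx":0,"dy":0,"dz":0,"wx":0,"wy":0,"wz":0}]' 1
python3 -m inch '[{"dx":0,"dy":0,"dz":-0.1,"wx":0,"wy":0,"wz":0},{"dx":0,"dy":0,"dz":0,"wx":0,"wy":0,"wz":0},{"dx":0,"dy":0,"dz":0,"wx":0,"wy":0,"wz":0},{"dx":0,"dy":0,"dz":0,"wx":0,"wy":0,"wz":0},{"dx":0,"dy":0,"dz":3,"wx":0,"wy":0,"wz":0},{"dx":0,"dy":0,"dz":4,"wx":0,"wy":0,"wz":0},{"dx":0,"dy":0,"dz":4,"wx":0,"wy":0,"wz":0},{"dx":0,"dy":0,"dz":4,"wx":0,"wy":0,"wz":0},{"dx":0.4,"dy":-2,"dz":4,"wx":0,"wy":0,"wz":0},{"dx":0.4,"dy":-2,"dz":4,"wx":0,"wy":0,"wz":0},{"dx":0.4,"dy":-2,"dz":4,"wx":0,"wy":0,"wz":0},{"dx":0,"dy":0,"dz":4,"wx":0,"wy":0,"wz":0},{"dx":0,"dy":0,"dz":0,"wx":0,"wy":0,"wz":0},{"dx":0,"dy":0,"dz":0,"wx":0,"wy":0,"wz":0}]' -0.1
python3 st.py w10.png stamp_yellow stamp_red stamp_navy stamp_green
```

```text
t: 37.22
tcp_pos: [512.9, 164.5, 40.0]
eef_rot: [2.415, 2.009, 0.001]
wrist_force: [0.6, -0.3, -0.4]
gripper_width: 18.1
grip_force: 30.0
t: 38.98
tcp_pos: [524.3, 104.6, 348.1]
eef_rot: [-2.414, -2.009, 0.001]
wrist_force: [-0.2, -0.7, -0.1]
gripper_width: 50.3
grip_force: 0.0
t 38.98 tcp [524.3 104.6 348.1] y-yaw deg -10.47 zaxis [-0.  0. -1.] w 50.3 F [-0.2 -0.7 -0.1]
stamp_yellow 0.81 [293.5 120.  315.9 152.2] top 76.48198747510601 ((513.8990478515625, 164.685791015625), (16.76679229736328, 17.192668914794922), 77.9506607055664) ((514.01220703125, 164.69219970703125), (34.552650451660156, 24.028099060058594), 79.53893280029297)
stamp_red 0.92 [291.6   0.  317.5  22.4] top 63.605935381386075 ((538.4970092773438, 307.524169921875), (18.92376136779785, 24.398752212524414), 80.4685287475586)
stamp_navy 0.7 [292.4  56.6 312.8  88.2] top 76.71891865430774 ((526.57177734375, 239.731201171875), (18.37272834777832, 18.57714080810547), 80.21192932128906) ((526.5308227539062, 240.57199096679688), (35.19009017944336, 22.829423904418945), 78.25367736816406)
stamp_green 0.62 [303.6 313.6 360.  409.5] top 20.03568329297096
```

View pics/w10.png

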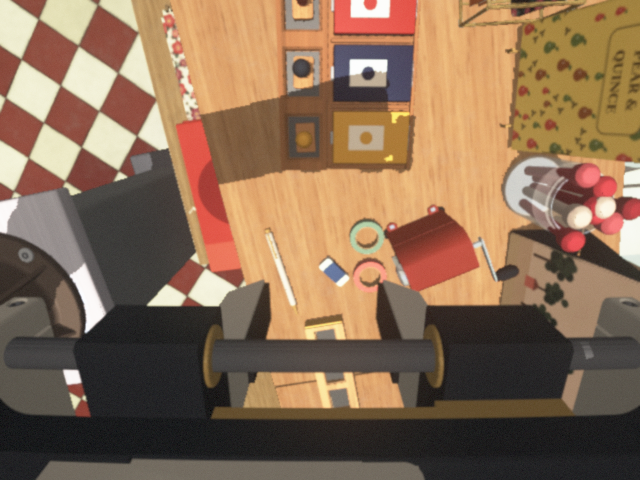

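The wrist picture shows yellow (304,137), navy (303,70) and red (303,5) standing in their pockets, and the rack is empty. I'll check with the scene camera once more, including green, and hand in.

```bash
python3 - <<'E'
from h import *
np.set_printoptions(precision=1,suppress=True)
c=cap('side')
cv2.imwrite('pics/final.png',cv2.resize(c['img'][180:260,220:340,::-1],None,fx=5,fy=5))
E
```

```text
(no output)
```

View pics/final.png

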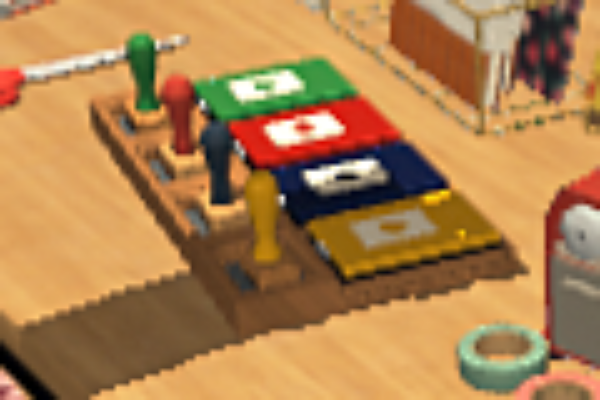

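The crop shows green (143,75), red (180,115), navy (218,165) and yellow (263,215) all upright in front of pads of their own colour.

```bash
python3 -c "
from workcell import order
print(order.sign_off())"
```

```text
the job is handed in; nothing more can be done
None
```

All four stamps stand upright and released in the pockets in front of the ink pads of their own colour, and the job was handed in at about 39 s of the 112 s allowed.

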